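Sign seat three out of the shared study table

ROBOT

A 6-joint arm with a two-finger parallel gripper is mounted at the origin on the work surface. World frame = base frame: x ahead of the robot, y to its left, z up, the work surface at z = 0. Lengths are in m, angles in rad, forces in N, time in s.
With the tool pointing down it reaches from about 0.325 to 0.775 m from the base axis. Payload 5.5 kg.
Tool frame: the origin (TCP) lies midway between the tips of the shut fingers; the grasp point (between the pads) lies 19 mm behind it; x points along the fingers, z is the direction in which the jaws open and shut, and the axes are right-handed (so a half turn about x gives the same grasp; the last joint's range is limited). The gripper opens to 88 mm and grips with 3 to 60 N. Pads are 20 mm wide; open, the fingers measure 115 mm over their backs; the gripper's body (75 mm by 178 mm) begins 61 mm behind the grasp point.
Start: joints at [-1.365, 0.091, 1.231, -0, 1.82, -0.057], TCP at [0.156, -0.579, 0.223] pointing down, gripper open.
Joint ranges: [-2.87, 2.87], [-0.86, 2.18], [0.17, 2.46], [-1.51, 4.65], [0.06, 2.69], [-2.65, 2.65]. Speed limits (rad/s): [2.57, 2.57, 3.01, 3.14, 3.14, 3.14].

INTERFACE

Orientations are given as a unit quaternion [w, x, y, z].
In Python, from bench import env, optics gives the robot as it stands. The module is installed in compiled form; this text tells all that it offers.
- The arm moves only by the tool arm_command, never from a script. Its argument "deltas" is a list of rows, each an object of numbers: "rx", "ry", "rz": the turn, a rotation vector about the tool's x, y, z in units of 6 degrees (1.0 is 6 degrees); "dx", "dy", "dz": the shift along the tool's x, y, z in units of 60 mm (1.0 is 60 mm); "claw": the closure, from 0 (fully open) to 1 (shut). A call has 1 to 20 rows; each row shifts and turns the commanded pose from where the row before left it, along the tool's axes as they then stand; what a row does not reach is not made up. A row lasts 1/8 s, in which the tool goes at most 62.5 mm and 10.7 degrees, less where a joint would pass 70% of its speed; a pose out of reach is approached as far as the arm can. A call is refused whole if a number of a shift passes 1 or a number of a turn 1, either way. A call with a gripper value outside its range is refused whole. The fingers move at their own pace and stop on an object; "squeeze" is the grip in N (left out, the last holds). Time passes only in rows, so rows that do not move let the fingers close. It gives the time, the measured TCP pose, the force and the opening at its end, in the units of the state.
- env.observe(): the state, without advancing time (a new reading comes with each control period).
- optics.grab_frame(name): name is "scene" or "top" or "wrist"; returns the picture (384x512x3 uint8, red, green, blue); there is no depth.
- optics.get_calibration(name): a dict with "intrinsics" (3x3 intrinsics, pixels), "extrinsics" (4x4, takes a point from camera to world coordinates). Camera axes: x right, y down, z forward; pixel columns grow to the right and rows downward; lengths in m; the calibration is good to about 2 mm. A picture is of the moment at which its call begins: read the wrist's pose just before it. get_calibration takes no time and is no camera call; for the wrist camera it gives the pose at the moment of the call.
- env.close_job(): hands the job in, once; it reports no verdict.
The state is a dict: "clock": time; "joint_positions": joint angles; "dq": joint speeds; "effort": joint torques, N m; "ee_pos": TCP position; "orientation": TCP orientation; "force": force on the tool from outside, world axes, zero at the start; "ft_torque": the same for the moment, N m; "grip_width": finger opening in m.
Only numpy, scipy, OpenCV 4.12 (cv2) and the standard library are available. Lean on these libraries where they do the work, as an engineer would, in place of code of your own. Each camera call takes 0.05 s, during which the arm holds its last target.

TASK

Seat three of this study table is free again. On the dimmer panel turn only the three-dot lever knob back until its lever points at the wide mark in front of its label, without touching the other knobs, and stand the loose three-dot seat marker upright in the rack compartment labelled with three dots, set down rather than dropped. Leave everything else where it is.

Things in the scene. Friction and masses are not known exactly. Their poses are not given: they have to be found in the camera images.
- panel: flat aluminium dimmer panel fixed to the table, 130 x 284 x 20 mm; origin in the underside, its x points away from the user's side towards the dotted labels, its y along the row of four lever knobs; the panel spans x -57..73 mm, y -142..142 mm. The four dimmer units stand at y = -99, -33, 33, 99 mm, x = 0, in any order.
- unit1: seat 1's dimmer: 1 dot(s) on a white strip 58 mm along +x, wide black mark on the panel at +x 38..46 mm. Origin: on the knob axis, on the panel's top (20 mm above table); axes as the panel's. Same shape as unit3
- dim1 (a joint): angle of seat 1's lever (rad), positive clockwise seen from above: 0 = lever along the unit's +y, pi/2 = along +x, exactly at the wide mark, pi = along -y. Stops at 0 and pi. Stays where it is left; about 0.05 N m (2 N at the lever) turns it.
- unit2: seat 2's dimmer: 2 dot(s) on a white strip 58 mm along +x, wide black mark on the panel at +x 38..46 mm. Origin: on the knob axis, on the panel's top (20 mm above table); axes as the panel's. Same shape as unit3
- dim2 (a joint): angle of seat 2's lever (rad), positive clockwise seen from above: 0 = lever along the unit's +y, pi/2 = along +x, exactly at the wide mark, pi = along -y. Stops at 0 and pi. Stays where it is left; about 0.05 N m (2 N at the lever) turns it.
- unit3: seat 3's dimmer: 3 dot(s) on a white strip 58 mm along +x, wide black mark on the panel at +x 38..46 mm. Origin: on the knob axis, on the panel's top (20 mm above table); axes as the panel's. Collar 32 mm across, 4 high; black hub 28 mm across, top 30 mm above origin; radial lever blade 10 mm thick, 8..30 mm above origin, ends 37 mm from axis
- dim3 (a joint): angle of seat 3's lever (rad), positive clockwise seen from above: 0 = lever along the unit's +y, pi/2 = along +x, exactly at the wide mark, pi = along -y. Stops at 0 and pi. Stays where it is left; about 0.05 N m (2 N at the lever) turns it.
- unit4: seat 4's dimmer: 4 dot(s) on a white strip 58 mm along +x, wide black mark on the panel at +x 38..46 mm. Origin: on the knob axis, on the panel's top (20 mm above table); axes as the panel's. Same shape as unit3
- dim4 (a joint): angle of seat 4's lever (rad), positive clockwise seen from above: 0 = lever along the unit's +y, pi/2 = along +x, exactly at the wide mark, pi = along -y. Stops at 0 and pi. Stays where it is left; about 0.05 N m (2 N at the lever) turns it.
- dim1_tip (a point): top of the end of seat 1's lever, 32 mm from the knob's axis, 30 mm above the panel's top face
- dim2_tip (a point): top of the end of seat 2's lever, 32 mm from the knob's axis, 30 mm above the panel's top face
- dim4_tip (a point): top of the end of seat 4's lever, 32 mm from the knob's axis, 30 mm above the panel's top face
- marker3_mid (a point): centre of the loose three-dot seat marker: wooden block 46 (own x) x 24 (own y) x 70 mm high (own z, up), about 40 to 85 g, three black dots in a row on its top; it stands upright on the table, this point 35 mm above its foot
- marker3: the same three-dot marker; origin at the centre of its foot
- slot3_in (a point): three-dot compartment of the wooden rack: centre of its inner floor, 10 mm above the table, axes along its walls. Inside 64 x 64 mm, walls 4 mm thick, 18 mm above the floor, open on top; label strip 44.5 mm along its +x. The rack's 2 x 2 compartments are 92 mm apart along x, 74 mm along y, in any order; the two-dot one is empty too, the others hold their markers
- marker1_mid (a point): centre of the 1-dot marker, same block, standing in its own compartment of the rack; 35 mm above its foot. To be left alone
- marker4_mid (a point): centre of the 4-dot marker, same block, standing in its own compartment of the rack; 35 mm above its foot. To be left alone
- flask: white drinking bottle, 68 mm across, 210 mm high; origin at the centre of its foot
- cup: lidded travel cup, 86 mm across, 108 mm high; origin at the centre of its foot
- notebook: dark notebook lying flat, 150 x 210 x 14 mm; origin at the centre of its underside
Not all that is in view belongs to the job. Leave any blue look-alike of the marker3 alone.

How it is judged:
By the outcome, as a careful person would: the job done as asked, in the order asked, and still so for the second after the job is handed in, with the robot touching nothing.
It also fails if it takes over 64 s, if anything falls off the work surface, if the arm or the gripper's body presses on something with over 40 N, if the wrist force passes 120 N, or if a joint passes its speed limit or range.

## Working session

There is one attempt and no reset: what is moved stays moved. The work goes in short steps, Python scripts to look and compute and a tool call to move; the robot and the scene stay as the last step left them, time stands still between calls to the robot, and variables do not carry over. Pictures are saved under pics/ and viewed, and the job is handed in when it is done.

Besides the shell and the picture viewer there is one more tool, called after ">>>" by a JSON object that holds its "name" and its "arguments", one argument or row to a line. arm_command: Moves the arm, as the interface text tells. Its arguments: {"type":"object","properties":{"deltas":{"type":"array","items":{"type":"object","properties":{"rx":{"type":"number"},"ry":{"type":"number"},"rz":{"type":"number"},"dx":{"type":"number"},"dy":{"type":"number"},"dz":{"type":"number"},"claw":{"type":"number"}}}},"squeeze":{"type":"number"}},"required":["deltas"]}

```bash
mkdir -p pics; ls
python3 - <<'E'
from bench import env, optics
import cv2, numpy as np
print(env.observe())
for n in ("scene","top","wrist"):
    c=optics.get_calibration(n); print(n,np.round(c["intrinsics"],1).tolist(),np.round(c["extrinsics"],4).tolist())
    im=optics.grab_frame(n); cv2.imwrite(f"pics/{n}0.png",im[:,:,::-1])
E
```

```text
pics
{'clock': 0.0, 'joint_positions': array([-1.36471149e+00,  9.18523298e-02,  1.23188570e+00,  2.11845847e-05,
        1.81975122e+00, -5.66825615e-02]), 'dq': array([ 0.0009004 , -0.00131095,  0.00012714,  0.00063903,  0.00066685,
        0.00017041]), 'effort': array([-1.61995777e-03, -4.46455801e+01, -4.06441998e+01,  6.95600943e-02,
        2.94342090e-02, -1.27306866e-04]), 'ee_pos': array([ 0.15580976, -0.57912366,  0.22151087]), 'orientation': array([ 0.5606912 ,  0.43062905,  0.56169815, -0.42974317]), 'force': array([-0.02683657, -0.46152908, -0.24600487]), 'ft_torque': array([ 0.02669151, -0.01355923,  0.03939906]), 'grip_width': 0.08808469445949428}
scene [[360.6, 0.0, 251.3], [0.0, 360.6, 197.9], [0.0, 0.0, 1.0]] [[0.631, 0.5724, -0.5236, 1.0699], [0.7756, -0.4515, 0.4411, -0.3853], [0.016, -0.6845, -0.7289, 0.6934], [0.0, 0.0, 0.0, 1.0]]
top [[406.2, 0.0, 254.2], [0.0, 406.2, 198.9], [0.0, 0.0, 1.0]] [[-0.0351, -0.9756, 0.2168, 0.4004], [-0.9994, 0.0331, -0.0129, 0.0055], [0.0054, -0.2171, -0.9761, 1.0707], [0.0, 0.0, 0.0, 1.0]]
wrist [[292.9, 0.0, 247.0], [0.0, 292.9, 191.2], [0.0, 0.0, 1.0]] [[0.2593, -0.9256, -0.2756, 0.2299], [-0.9658, -0.2492, -0.0719, -0.5584], [-0.0022, 0.2848, -0.9586, 0.3836], [0.0, 0.0, 0.0, 1.0]]
```

View pics/scene0.png

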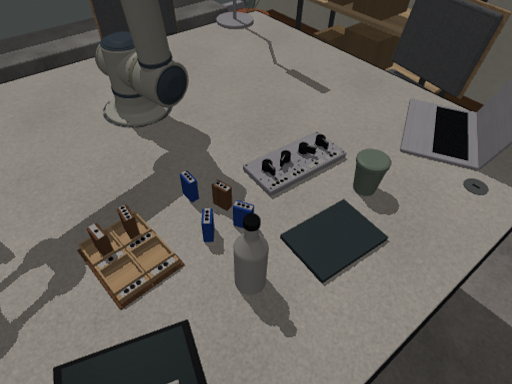

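View pics/top0.png

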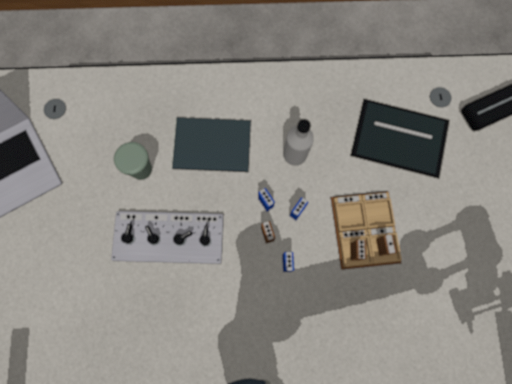

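View pics/wrist0.png

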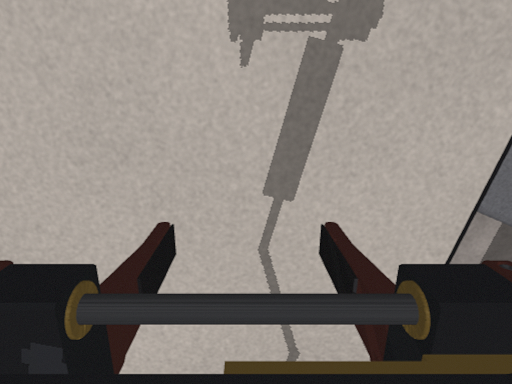

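The top view shows the panel at about (168,237), the brown marker at (268,231) among three blue ones, and the rack at (366,230). I'll enlarge these areas.

Run:
```python
import cv2
im=cv2.imread("pics/top0.png")
cv2.imwrite("pics/t1.png",cv2.resize(im[200:270,105:235],None,fx=6,fy=6,interpolation=cv2.INTER_CUBIC))
cv2.imwrite("pics/t2.png",cv2.resize(im[180:280,250:410],None,fx=5,fy=5,interpolation=cv2.INTER_CUBIC))
im=cv2.imread("pics/scene0.png")
cv2.imwrite("pics/s1.png",cv2.resize(im[125:205,230:360],None,fx=6,fy=6,interpolation=cv2.INTER_CUBIC))
cv2.imwrite("pics/s2.png",cv2.resize(im[160:305,70:270],None,fx=4,fy=4,interpolation=cv2.INTER_CUBIC))
```

```text
(no output)
```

View pics/t1.png

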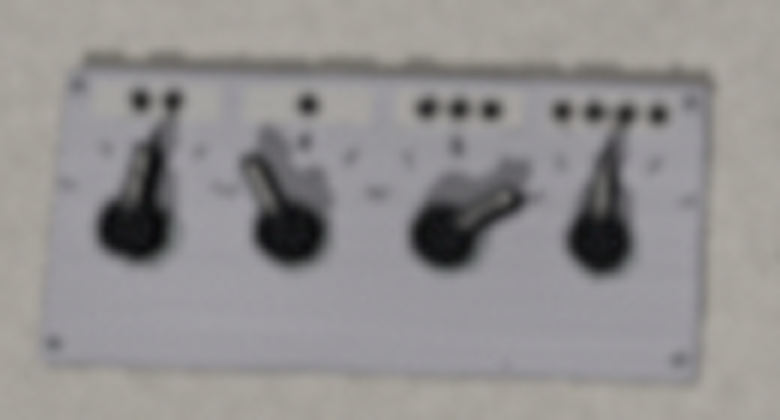

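View pics/t2.png

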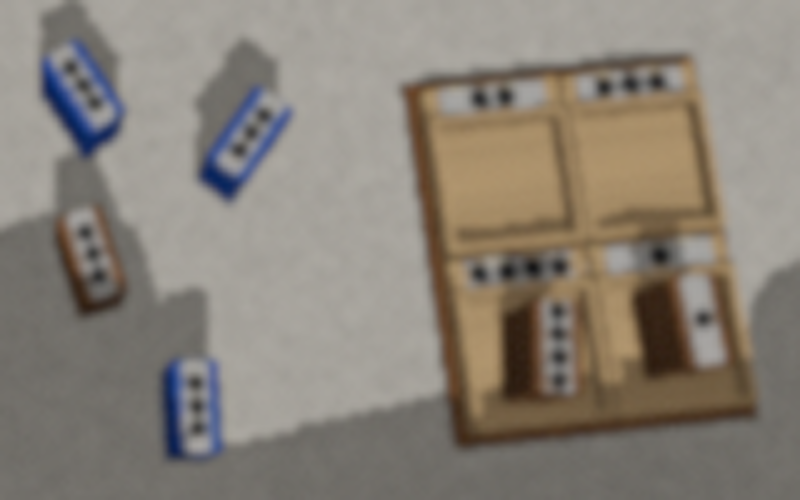

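View pics/s1.png

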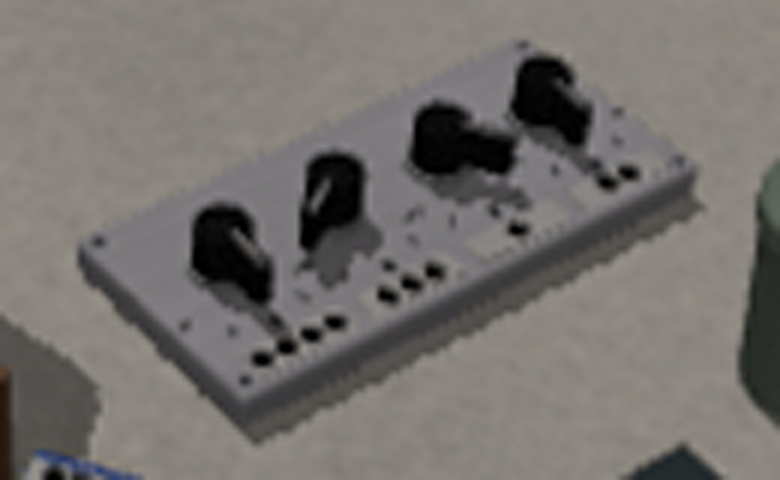

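View pics/s2.png

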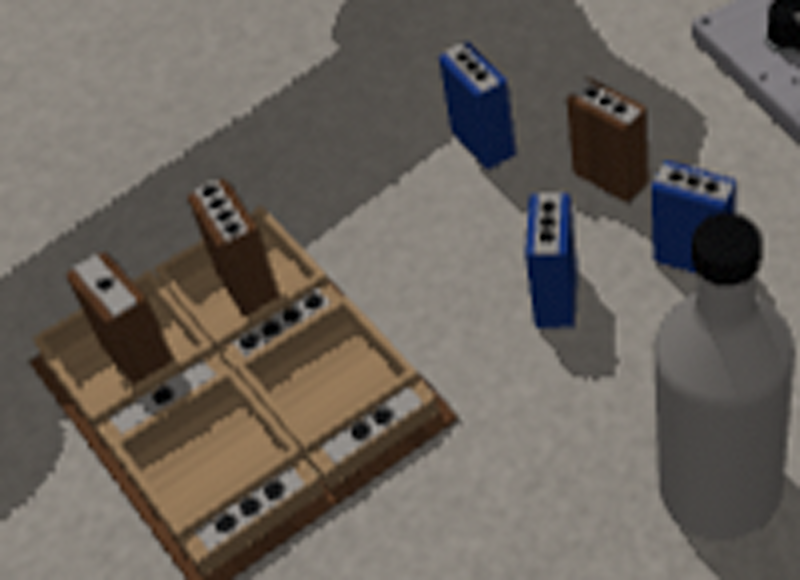

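Three-dot knob is third from the left, with its lever turned clockwise past the mark. The three-dot compartment is the far right one. Next I'll measure coarsely.

```bash
cat > h.py <<'E'
import numpy as np, cv2
from bench import env, optics
def ray(name,uv,z,cal=None):
    c=cal or optics.get_calibration(name); K=np.array(c["intrinsics"]);E=np.array(c["extrinsics"])
    out=[]
    for u,v in np.atleast_2d(uv):
        d=E[:3,:3]@np.linalg.solve(K,[u,v,1]); o=E[:3,3]
        out.append((o+d*(z-o[2])/d[2]))
    return np.array(out)
def proj(name,P,cal=None):
    c=cal or optics.get_calibration(name); K=np.array(c["intrinsics"]);E=np.array(c["extrinsics"])
    p=(np.atleast_2d(P)-E[:3,3])@E[:3,:3]; q=p@K.T; return q[:,:2]/q[:,2:]
E
python3 - <<'E'
from h import *
np.set_printoptions(precision=4,suppress=True)
t1=lambda p:np.array(p)/6+[105-.4,200-.4]
t2=lambda p:np.array(p)/5+[250-.4,180-.4]
s1=lambda p:np.array(p)/6+[230-.4,125-.4]
s2=lambda p:np.array(p)/4+[70-.4,160-.4]
D=ray("top",t1([(158,101),(308,105),(459,110),(610,114)]),.0205); print("dots top",D)
print("dots scene",ray("scene",s1([(618,181),(518,229),(411,284),(298,340)]),.0205))
print("hub top",ray("top",t1([(134,228),(290,232),(445,236),(600,241)]),.05))
print("lever end top",ray("top",t1([(518,200)]),.05))
print("corners",ray("top",t1([(80,68),(710,80),(697,380),(42,363)]),.02))
print("marker dots top",ray("top",t2([(84,232),(92,254),(99,276)]),.07))
print("marker dots scene",ray("scene",s2([(591,92),(605,100),(620,108)]),.07))
print("blue top",ray("top",t2([(82,85),(250,133),(195,408)]),.07))
print("blue scene",ray("scene",s2([(694,180),(548,223),(473,66)]),.07))
print("rack labels top 2,3,4,1",ray("top",t2([(493,97),(630,83),(520,270),(658,256)]),.028))
print("rack labels scene",ray("scene",s2([(372,424),(250,508),(280,325),(163,396)]),.028))
print("flask",ray("scene",s2([(727,250)]),.21),ray("top",[(303,126)],.21))
print(ray("top",[(440,175),(363,102)],0))
E
```

```text
dots top [[0.5975 0.3161 0.0205]
 [0.5935 0.2507 0.0205]
 [0.589  0.1849 0.0205]
 [0.585  0.119  0.0205]]
dots scene [[0.5996 0.3153 0.0205]
 [0.5941 0.2516 0.0205]
 [0.5904 0.185  0.0205]
 [0.5856 0.1193 0.0205]]
hub top [[0.5382 0.3157 0.05  ]
 [0.5342 0.2504 0.05  ]
 [0.5303 0.1855 0.05  ]
 [0.526  0.1206 0.05  ]]
lever end top [[0.5445 0.1549 0.05  ]]
corners [[0.6134 0.3508 0.02  ]
 [0.5987 0.0752 0.02  ]
 [0.4688 0.0831 0.02  ]
 [0.4857 0.3621 0.02  ]]
marker dots top [[ 0.5525 -0.0355  0.07  ]
 [ 0.5414 -0.039   0.07  ]
 [ 0.5303 -0.042   0.07  ]]
marker dots scene [[ 0.5302 -0.0411  0.07  ]
 [ 0.5412 -0.0385  0.07  ]
 [ 0.5525 -0.0354  0.07  ]]
blue top [[ 0.6275 -0.0376  0.07  ]
 [ 0.5999 -0.1211  0.07  ]
 [ 0.464  -0.0861  0.07  ]]
blue scene [[ 0.6269 -0.0366  0.07  ]
 [ 0.6015 -0.1217  0.07  ]
 [ 0.4657 -0.0856  0.07  ]]
rack labels top 2,3,4,1 [[ 0.6232 -0.2555  0.028 ]
 [ 0.6283 -0.3285  0.028 ]
 [ 0.5314 -0.2617  0.028 ]
 [ 0.5362 -0.3338  0.028 ]]
rack labels scene [[ 0.6286 -0.2574  0.028 ]
 [ 0.634  -0.331   0.028 ]
 [ 0.5388 -0.2653  0.028 ]
 [ 0.5427 -0.3368  0.028 ]]
flask [[ 0.7673 -0.129   0.21  ]] [[ 0.7566 -0.1221  0.21  ]]
[[ 0.688  -0.5203  0.    ]
 [ 0.9109 -0.3291  0.    ]]
```

```bash
cat >> h.py <<'E'
from scipy.spatial.transform import Rotation as R
def plan(p,zdir=None,verbose=True):
    s=env.observe(); q=s["orientation"]; T=R.from_quat([q[1],q[2],q[3],q[0]]); M=T.as_matrix()
    d=M.T@(np.array(p)-s["ee_pos"])/.06
    print("t",round(s["clock"],2),"ee",s["ee_pos"].round(4),"q",s["joint_positions"].round(2),"w",round(s["grip_width"],4),"F",s["force"].round(1))
    print("axes x",M[:,0].round(3),"y",M[:,1].round(3),"z",M[:,2].round(3))
    print("shift units",d.round(3))
    if zdir is not None:
        for sg in (1,-1):
            z=sg*np.array([zdir[0],zdir[1],0]);z/=np.linalg.norm(z);x=np.array([0,0,-1.]);G=np.c_[x,np.cross(z,x),z]
            rv=(T.inv()*R.from_matrix(G)).as_rotvec(); print("turn units",sg,(np.degrees(rv)/6).round(3))
E
python3 - <<'E'
from h import *
import numpy as np
a=np.radians(151.5); th=np.arctan(.0615)
ux=np.array([np.cos(th),-np.sin(th)]);uy=np.array([np.sin(th),np.cos(th)])
u=np.sin(a)*ux+np.cos(a)*uy; n=np.array([-u[1],u[0]])
print(u,n)
hub=np.array([.531,.187]); plan(list(hub+.027*u)+[.2],n)
E
```

```text
[ 0.42231361 -0.90644978] [0.90644978 0.42231361]
t 0.15 ee [ 0.1558 -0.5792  0.2218] q [-1.36  0.09  1.23 -0.    1.82 -0.06] w 0.0877 F [-0.1  0.6 -0. ]
axes x [-0.     0.001 -1.   ] y [0.966 0.26  0.   ] z [ 0.26  -0.966 -0.001]
shift units [  0.378   9.433 -10.263]
turn units 1 [-1.6654e+01 -1.0000e-02 -1.3000e-02]
turn units -1 [ 1.3346e+01 -1.2000e-02  1.0000e-02]
```

>>> {"name": "arm_command", "arguments": {
  "deltas": [
    {"dy":0.524,"dz":-0.57},
    {"dy":0.524,"dz":-0.57},
    {"dy":0.524,"dz":-0.57},
    {"dy":0.524,"dz":-0.57},
    {"dy":0.524,"dz":-0.57},
    {"dy":0.524,"dz":-0.57},
    {"dy":0.524,"dz":-0.57},
    {"dy":0.524,"dz":-0.57},
    {"dy":0.524,"dz":-0.57},
    {"dy":0.524,"dz":-0.57},
    {"dy":0.524,"dz":-0.57},
    {"dy":0.524,"dz":-0.57},
    {"dy":0.524,"dz":-0.57},
    {"dy":0.524,"dz":-0.57},
    {"dy":0.524,"dz":-0.57},
    {"dy":0.524,"dz":-0.57},
    {"dy":0.524,"dz":-0.57},
    {"dy":0.524,"dz":-0.57}
  ]
}}

```text
validation failed for argument at $.de...
```

>>> {"name": "arm_command", "arguments": {
  "deltas": [
    {"rx":-0.98},
    {"rx":-0.98},
    {"rx":-0.98},
    {"rx":-0.98},
    {"rx":-0.98},
    {"rx":-0.98},
    {"rx":-0.98},
    {"rx":-0.98},
    {"rx":-0.98},
    {"rx":-0.98},
    {"rx":-0.98},
    {"rx":-0.98},
    {"rx":-0.98},
    {"rx":-0.98},
    {"rx":-0.98},
    {"rx":-0.98},
    {"rx":-0.98},
    {}
  ]
}}

```text
validation failed for argument at $.de...
```

Run:
```python
from h import *
plan([.5424,.1625,.2],[.9064,.4223])
c=optics.get_calibration("wrist"); im=optics.grab_frame("wrist"); cv2.imwrite("pics/w1.png",cv2.resize(im[:,:,::-1],(768,576),interpolation=cv2.INTER_CUBIC))
cv2.imwrite("w1raw.png",im[:,:,::-1]); import pickle; pickle.dump(c,open("w1.pkl","wb"))
```

```text
t 0.15 ee [ 0.1558 -0.5792  0.2218] q [-1.36  0.09  1.23 -0.    1.82 -0.06] w 0.0877 F [-0.1  0.6 -0. ]
axes x [-0.     0.001 -1.   ] y [0.966 0.26  0.   ] z [ 0.26  -0.966 -0.001]
shift units [  0.378   9.433 -10.263]
turn units 1 [-1.6654e+01 -1.0000e-02 -1.3000e-02]
turn units -1 [ 1.3346e+01 -1.2000e-02  1.0000e-02]
```

View pics/w1.png

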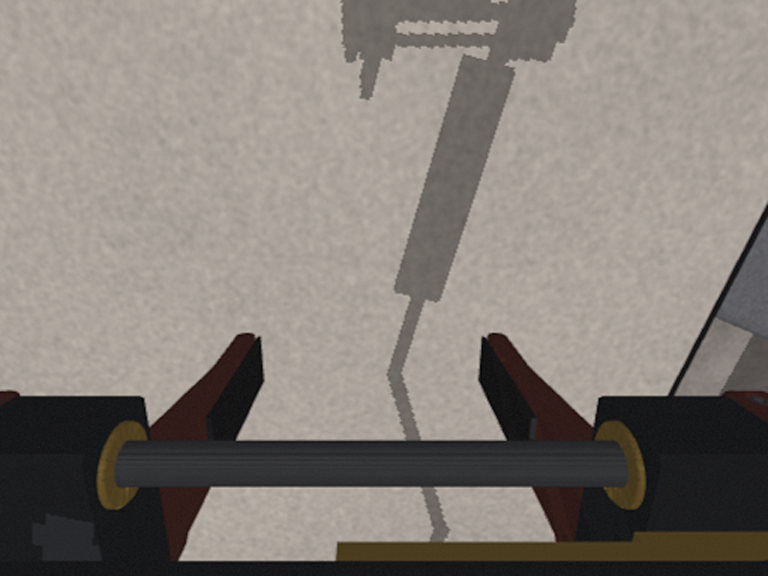

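The calls were refused, so the arm hasn't moved. I'll try one row with all fields filled in.

>>> {"name": "arm_command", "arguments": {
  "deltas": [
    {"dx":0,"dy":0.524,"dz":-0.57,"rx":0,"ry":0,"rz":0,"claw":0}
  ]
}}

```text
clock: 0.32
ee_pos: [0.1764, -0.5388, 0.2207]
orientation: [0.56, 0.431, 0.561, -0.431]
force: [-0.0, 1.2, 0.0]
grip_width: 0.0878
```

>>> {"name": "arm_command", "arguments": {
  "deltas": [
    {"dx":0,"dy":0.524,"dz":-0.57,"rx":0,"ry":0,"rz":0,"claw":0},
    {"dx":0,"dy":0.524,"dz":-0.57,"rx":0,"ry":0,"rz":0,"claw":0},
    {"dx":0,"dy":0.524,"dz":-0.57,"rx":0,"ry":0,"rz":0,"claw":0},
    {"dx":0,"dy":0.524,"dz":-0.57,"rx":0,"ry":0,"rz":0,"claw":0},
    {"dx":0,"dy":0.524,"dz":-0.57,"rx":0,"ry":0,"rz":0,"claw":0},
    {"dx":0,"dy":0.524,"dz":-0.57,"rx":0,"ry":0,"rz":0,"claw":0},
    {"dx":0,"dy":0.524,"dz":-0.57,"rx":0,"ry":0,"rz":0,"claw":0},
    {"dx":0,"dy":0.524,"dz":-0.57,"rx":0,"ry":0,"rz":0,"claw":0},
    {"dx":0,"dy":0.524,"dz":-0.57,"rx":0,"ry":0,"rz":0,"claw":0},
    {"dx":0,"dy":0.524,"dz":-0.57,"rx":0,"ry":0,"rz":0,"claw":0},
    {"dx":0,"dy":0.524,"dz":-0.57,"rx":0,"ry":0,"rz":0,"claw":0},
    {"dx":0,"dy":0.524,"dz":-0.57,"rx":0,"ry":0,"rz":0,"claw":0},
    {"dx":0,"dy":0.524,"dz":-0.57,"rx":0,"ry":0,"rz":0,"claw":0},
    {"dx":0,"dy":0.524,"dz":-0.57,"rx":0,"ry":0,"rz":0,"claw":0},
    {"dx":0,"dy":0.524,"dz":-0.57,"rx":0,"ry":0,"rz":0,"claw":0},
    {"dx":0,"dy":0.524,"dz":-0.57,"rx":0,"ry":0,"rz":0,"claw":0},
    {"dx":0,"dy":0.524,"dz":-0.57,"rx":0,"ry":0,"rz":0,"claw":0}
  ]
}}

```text
clock: 2.45
ee_pos: [0.5429, 0.1636, 0.2224]
orientation: [0.561, 0.43, 0.561, -0.43]
force: [1.2, -0.5, 0.4]
grip_width: 0.0882
```

>>> {"name": "arm_command", "arguments": {
  "deltas": [
    {"dx":0,"dy":0,"dz":0,"rx":-0.98,"ry":0,"rz":0,"claw":0},
    {"dx":0,"dy":0,"dz":0,"rx":-0.98,"ry":0,"rz":0,"claw":0},
    {"dx":0,"dy":0,"dz":0,"rx":-0.98,"ry":0,"rz":0,"claw":0},
    {"dx":0,"dy":0,"dz":0,"rx":-0.98,"ry":0,"rz":0,"claw":0},
    {"dx":0,"dy":0,"dz":0,"rx":-0.98,"ry":0,"rz":0,"claw":0},
    {"dx":0,"dy":0,"dz":0,"rx":-0.98,"ry":0,"rz":0,"claw":0},
    {"dx":0,"dy":0,"dz":0,"rx":-0.98,"ry":0,"rz":0,"claw":0},
    {"dx":0,"dy":0,"dz":0,"rx":-0.98,"ry":0,"rz":0,"claw":0},
    {"dx":0,"dy":0,"dz":0,"rx":-0.98,"ry":0,"rz":0,"claw":0},
    {"dx":0,"dy":0,"dz":0,"rx":-0.98,"ry":0,"rz":0,"claw":0},
    {"dx":0,"dy":0,"dz":0,"rx":-0.98,"ry":0,"rz":0,"claw":0},
    {"dx":0,"dy":0,"dz":0,"rx":-0.98,"ry":0,"rz":0,"claw":0},
    {"dx":0,"dy":0,"dz":0,"rx":-0.98,"ry":0,"rz":0,"claw":0},
    {"dx":0,"dy":0,"dz":0,"rx":-0.98,"ry":0,"rz":0,"claw":0},
    {"dx":0,"dy":0,"dz":0,"rx":-0.98,"ry":0,"rz":0,"claw":0},
    {"dx":0,"dy":0,"dz":0,"rx":-0.98,"ry":0,"rz":0,"claw":0},
    {"dx":0,"dy":0,"dz":0,"rx":-0.98,"ry":0,"rz":0,"claw":0},
    {"dx":0,"dy":0,"dz":0,"rx":0,"ry":0,"rz":0,"claw":0}
  ]
}}

```text
clock: 4.7
ee_pos: [0.5424, 0.162, 0.2224]
orientation: [0.69, -0.153, 0.691, 0.153]
force: [0.3, 0.6, -0.5]
grip_width: 0.0876
```

Run:
```python
from h import *
plan([.5424,.1625,.2],[.9064,.4223])
c=optics.get_calibration("wrist"); im=optics.grab_frame("wrist"); cv2.imwrite("pics/w2.png",cv2.resize(im[:,:,::-1],(768,576),interpolation=cv2.INTER_CUBIC))
cv2.imwrite("w2raw.png",im[:,:,::-1]); import pickle; pickle.dump(c,open("w2.pkl","wb"))
```

```text
t 4.7 ee [0.5424 0.162  0.2224] q [ 0.23 -0.    1.33  0.    1.82 -0.21] w 0.0876 F [ 0.3  0.6 -0.5]
axes x [-0. -0. -1.] y [-0.422  0.907  0.   ] z [ 0.907  0.422 -0.   ]
shift units [0.374 0.007 0.004]
turn units 1 [-0.003 -0.004 -0.001]
turn units -1 [ 2.9997e+01 -1.0000e-03  6.0000e-03]
```

View pics/w2.png

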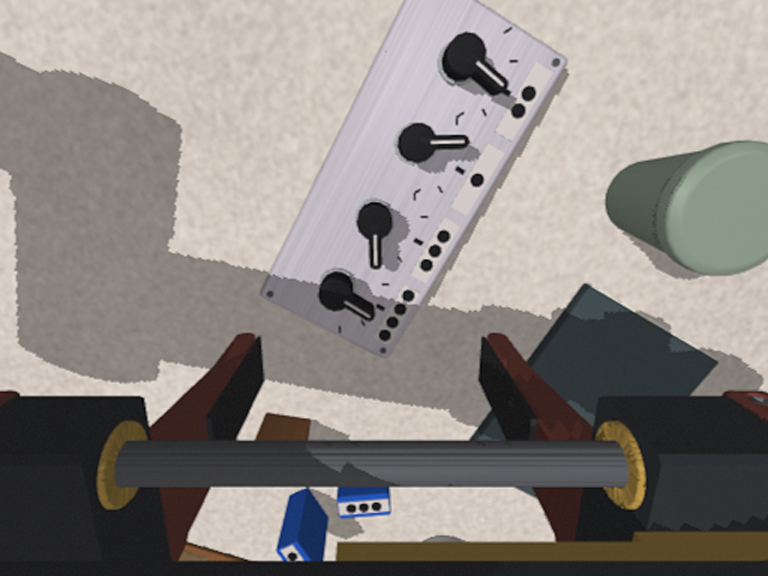

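The wrist view shows the three-dot knob at (375,220) with its lever pointing down to (376,268), its dots at (435,250), and its mark at (418,241). I'll measure these with masks.

Run:
```python
from h import *
import pickle; c=pickle.load(open("w2.pkl","rb")); np.set_printoptions(precision=4,suppress=True)
im=cv2.imread("w2raw.png"); g=cv2.cvtColor(im,cv2.COLOR_BGR2GRAY)
cv2.imwrite("pics/w2z.png",cv2.resize(im[120:245,190:310],None,fx=4.6,fy=4.6,interpolation=cv2.INTER_CUBIC))
m=(g<70).astype(np.uint8)
n,l,st,ce=cv2.connectedComponentsWithStats(m,connectivity=4)
for i in range(1,n):
    if st[i,4]>8 and 170<ce[i,0]<370 and ce[i,1]<245: print("dark",st[i],ce[i].round(1),ray("w",ce[i],.0205,c)[0][:2])
# stripe on lever3
roi=g[150:180,243:258]; print(roi[:, :].tolist() if 0 else "")
```

```text
dark [295  22  45  42 927] [313.4  41.9] [0.5472 0.3262]
dark [348  58   9   9  61] [351.9  62. ] [0.5971 0.3264]
dark [341  69   9   9  58] [345.1  73.4] [0.5962 0.3126]
dark [265  82  48  27 640] [282.5  94.7] [0.5411 0.2611]
dark [304 111   5   5  14] [306.1 113.1] [0.5764 0.2543]
dark [314 116   8   8  51] [317.5 119.7] [0.5925 0.2534]
dark [238 135  23  44 531] [249.4 150.3] [0.5336 0.1851]
dark [292 154   7   7  43] [295.1 157.1] [0.5891 0.2015]
dark [276 159   6   4  12] [278.4 160.7] [0.5722 0.1887]
dark [286 163   8   8  43] [289.3 166.9] [0.5883 0.1874]
dark [281 173   7   7  42] [284.1 176.2] [0.5877 0.1738]
dark [212 181  38  33 629] [228.2 196.6] [0.5341 0.1188]
dark [178 194   4   4  12] [179.5 195.5] [0.4761 0.0934]
dark [269 194   7   7  37] [271.7 196.7] [0.5856 0.1425]
dark [263 202   8   8  46] [266.4 205.8] [0.5848 0.1284]
dark [251 203   5   4  14] [253.1 204.4] [0.5682 0.1228]
dark [258 211   7   8  44] [261.1 214.4] [0.5837 0.1145]
dark [253 220   7   7  42] [256.1 223.1] [0.5831 0.1005]
dark [254 232   3   3   9] [255. 233.] [0.5879 0.0868]
```

View pics/w2z.png

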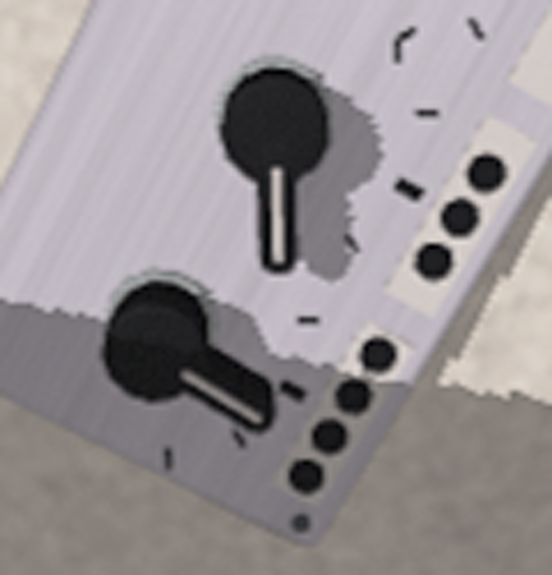

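Run:
```python
from h import *
import pickle; c=pickle.load(open("w2.pkl","rb")); np.set_printoptions(precision=4,suppress=True)
f=lambda p:(np.array(p)+.5)/4.6-.5+[190,120]
P=ray("w",f([(275,125),(277,168),(279,265),(279,272)]),.05,c)[:,:2]; print(P)
for q in P[1:]: print(np.linalg.norm(q-P[0]))
d=P[2]-P[1]; d2=P[3]-P[0]
for d in (d,d2):
  th=np.arctan(.0624); ux=np.array([np.cos(th),-np.sin(th)]);uy=np.array([np.sin(th),np.cos(th)])
  print("angle",np.degrees(np.arctan2(d@ux,d@uy)),"world",np.degrees(np.arctan2(d[1],d[0])))
t1=lambda p:np.array(p)/6+[105-.4,200-.4]
print("top mark",ray("top",t1([(457,146)]),.02))
print("top stripe",ray("top",t1([(465,226),(515,200)]),.05))
```

```text
[[0.5298 0.1927]
 [0.5348 0.1832]
 [0.5458 0.1608]
 [0.5466 0.1592]]
0.010740183927856917
0.03567968256738064
0.037519205428694295
angle 150.1648497810255 world -63.73547683663611
angle 149.80019061124332 world -63.37081766685395
top mark [[0.5732 0.1858 0.02  ]]
top stripe [[0.5342 0.1771 0.05  ]
 [0.5445 0.1561 0.05  ]]
```

>>> {"name": "arm_command", "arguments": {
  "deltas": [
    {"dx":0.25,"dy":0.05,"dz":0.02,"rx":-0.25,"ry":0,"rz":0,"claw":0.7},
    {"dx":0.4,"dy":0,"dz":0,"rx":0,"ry":0,"rz":0,"claw":0.7},
    {"dx":0.4,"dy":0,"dz":0,"rx":0,"ry":0,"rz":0,"claw":0.7},
    {"dx":0.4,"dy":0,"dz":0,"rx":0,"ry":0,"rz":0,"claw":0.7},
    {"dx":0.25,"dy":0,"dz":0,"rx":0,"ry":0,"rz":0,"claw":0.7},
    {"dx":0,"dy":0,"dz":0,"rx":0,"ry":0,"rz":0,"claw":0.7},
    {"dx":0,"dy":0,"dz":0,"rx":0,"ry":0,"rz":0,"claw":0.7}
  ],
  "squeeze": 10
}}

```text
clock: 5.62
ee_pos: [0.5426, 0.1655, 0.1215]
orientation: [0.689, -0.162, 0.688, 0.162]
force: [0.3, -0.3, 0.4]
grip_width: 0.0267
```

Run:
```python
from h import *
plan([.5422,.1653,.03],[.895,.446])
c=optics.get_calibration("wrist"); im=optics.grab_frame("wrist"); cv2.imwrite("pics/w3.png",cv2.resize(im[:,:,::-1],(768,576),interpolation=cv2.INTER_CUBIC))
```

```text
t 5.62 ee [0.5426 0.1655 0.1215] q [ 0.24  0.01  1.5   0.    1.64 -0.23] w 0.0267 F [ 0.3 -0.3  0.4]
axes x [ 0.001  0.    -1.   ] y [-0.446  0.895 -0.   ] z [0.895 0.446 0.001]
shift units [ 1.526e+00  1.000e-03 -1.000e-02]
turn units 1 [0.005 0.013 0.002]
turn units -1 [-2.9995e+01 -4.0000e-03  2.0000e-02]
```

View pics/w3.png

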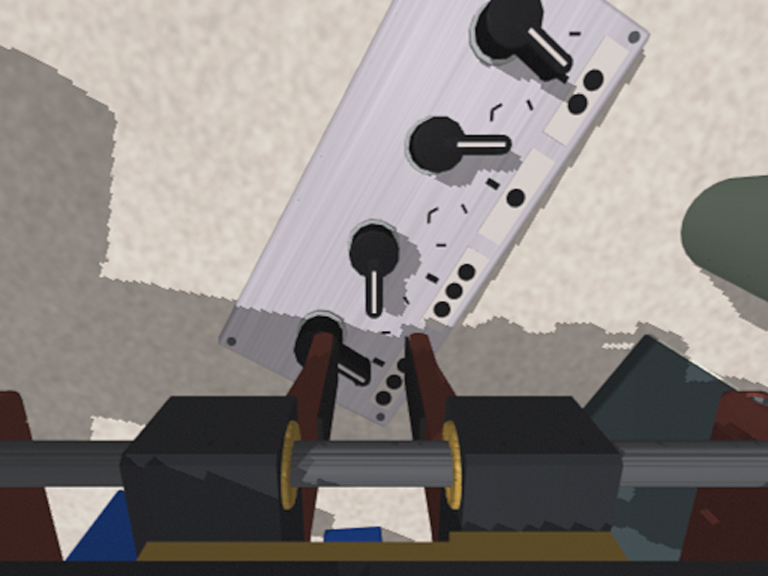

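>>> {"name": "arm_command", "arguments": {
  "deltas": [
    {"dx":0.4,"dy":0,"dz":0,"rx":0,"ry":0,"rz":0,"claw":0.7},
    {"dx":0.3,"dy":0,"dz":0,"rx":0,"ry":0,"rz":0,"claw":0.7},
    {"dx":0.2,"dy":0,"dz":0,"rx":0,"ry":0,"rz":0,"claw":0.7},
    {"dx":0.2,"dy":0,"dz":0,"rx":0,"ry":0,"rz":0,"claw":0.7},
    {"dx":0,"dy":0,"dz":0,"rx":0,"ry":0,"rz":0,"claw":0.7}
  ]
}}

```text
clock: 6.3
ee_pos: [0.5417, 0.1651, 0.0536]
orientation: [0.688, -0.162, 0.689, 0.162]
force: [-0.4, 0.7, 0.3]
grip_width: 0.0265
```

Run:
```python
from h import *
plan([.5422,.1653,.03],[.895,.446])
im=optics.grab_frame("wrist"); cv2.imwrite("pics/w4.png",cv2.resize(im[:,:,::-1],(768,576),interpolation=cv2.INTER_CUBIC))
im=optics.grab_frame("scene"); cv2.imwrite("pics/s4.png",cv2.resize(im[105:205,220:370,::-1],None,fx=5,fy=5,interpolation=cv2.INTER_CUBIC))
```

```text
t 6.3 ee [0.5417 0.1651 0.0536] q [ 0.24  0.04  1.59 -0.    1.52 -0.23] w 0.0265 F [-0.4  0.7  0.3]
axes x [-0.002 -0.    -1.   ] y [-0.446  0.895  0.   ] z [ 0.895  0.446 -0.002]
shift units [ 0.393 -0.001  0.009]
turn units 1 [ 0.005 -0.016 -0.004]
turn units -1 [-2.9995e+01  6.0000e-03 -2.6000e-02]
```

View pics/w4.png

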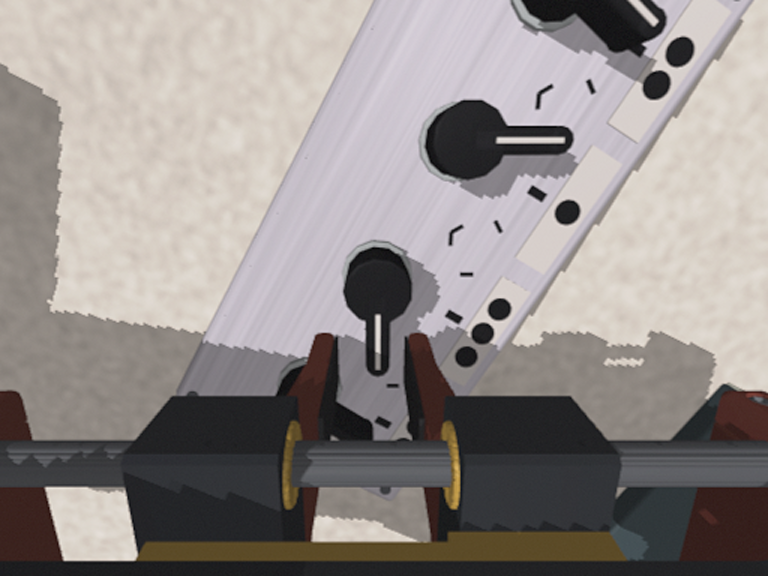

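View pics/s4.png

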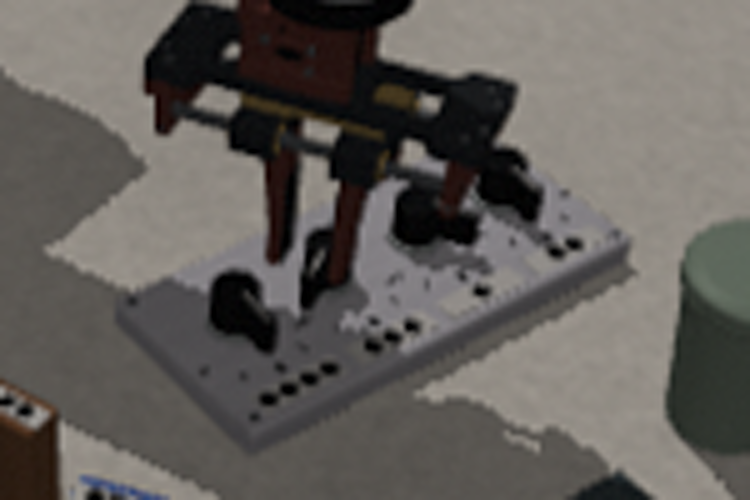

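The jaws straddle the lever and it sits in the middle. Descend the rest of the way, then close.

>>> {"name": "arm_command", "arguments": {
  "deltas": [
    {"dx":0.2,"dy":0,"dz":0,"rx":0,"ry":0,"rz":0,"claw":0.7},
    {"dx":0.18,"dy":0,"dz":0,"rx":0,"ry":0,"rz":0,"claw":0.7},
    {"dx":0,"dy":0,"dz":0,"rx":0,"ry":0,"rz":0,"claw":0.7},
    {"dx":0,"dy":0,"dz":0,"rx":0,"ry":0,"rz":0,"claw":0.8},
    {"dx":0,"dy":0,"dz":0,"rx":0,"ry":0,"rz":0,"claw":0.92},
    {"dx":0,"dy":0,"dz":0,"rx":0,"ry":0,"rz":0,"claw":0.92},
    {"dx":0,"dy":0,"dz":0,"rx":0,"ry":0,"rz":0,"claw":0.92}
  ],
  "squeeze": 6
}}

```text
clock: 7.28
ee_pos: [0.543, 0.1654, 0.0323]
orientation: [0.689, -0.162, 0.688, 0.162]
force: [3.9, 1.9, -1.0]
grip_width: 0.0105
```

Run:
```python
from h import *
plan([.5422,.1653,.03],[.895,.446])
# arc: hub
th=np.arctan(.0624); print("target world dir deg",-np.degrees(th))
hub=np.array([.5302,.1895])
s=env.observe(); d=s["ee_pos"][:2]-hub; print("r",np.linalg.norm(d),np.degrees(np.arctan2(d[1],d[0])))
```

```text
t 7.28 ee [0.543  0.1654 0.0323] q [ 0.24  0.05  1.61 -0.    1.48 -0.23] w 0.0105 F [ 3.9  1.9 -1. ]
axes x [ 0.002  0.    -1.   ] y [-0.446  0.895 -0.   ] z [0.895 0.446 0.002]
shift units [ 0.038  0.004 -0.013]
turn units 1 [0.004 0.018 0.005]
turn units -1 [-2.9996e+01 -7.0000e-03  2.8000e-02]
target world dir deg -3.5706270556106015
r 0.027275875314155148 -61.98979943501487
```

>>> {"name": "arm_command", "arguments": {
  "deltas": [
    {"dx":0,"dy":0.0025,"dz":0.047,"rx":-1,"ry":0,"rz":0,"claw":0.92},
    {"dx":0,"dy":0.0025,"dz":0.047,"rx":-1,"ry":0,"rz":0,"claw":0.92},
    {"dx":0,"dy":0.0025,"dz":0.047,"rx":-1,"ry":0,"rz":0,"claw":0.92},
    {"dx":0,"dy":0.0025,"dz":0.047,"rx":-1,"ry":0,"rz":0,"claw":0.92},
    {"dx":0,"dy":0.0025,"dz":0.047,"rx":-1,"ry":0,"rz":0,"claw":0.92},
    {"dx":0,"dy":0,"dz":0,"rx":0,"ry":0,"rz":0,"claw":0.92}
  ]
}}

```text
clock: 8.02
ee_pos: [0.554, 0.1744, 0.0323]
orientation: [0.624, -0.336, 0.622, 0.334]
force: [5.3, -0.7, -1.8]
grip_width: 0.0105
```

Run:
```python
from h import *
a=np.radians(-3.57); hub=np.array([.5302,.1895])
plan(list(hub+.0273*np.array([np.cos(a),np.sin(a)]))+[.032],[-np.sin(a),np.cos(a)])
s=env.observe(); d=s["ee_pos"][:2]-hub; print("r",np.linalg.norm(d),np.degrees(np.arctan2(d[1],d[0])))
im=optics.grab_frame("wrist"); cv2.imwrite("pics/w5.png",cv2.resize(im[:,:,::-1],(768,576),interpolation=cv2.INTER_CUBIC))
```

```text
t 8.03 ee [0.554  0.1744 0.0323] q [ 0.25  0.08  1.58 -0.    1.48 -0.74] w 0.0105 F [ 5.3 -0.7 -1.8]
axes x [ 0.003 -0.    -1.   ] y [-0.834  0.551 -0.003] z [0.551 0.834 0.001]
shift units [0.006 0.075 0.219]
turn units 1 [-4.978  0.007  0.027]
turn units -1 [ 2.5022e+01  3.6000e-02 -9.0000e-03]
r 0.02818959509903681 -32.491338729759676
```

View pics/w5.png

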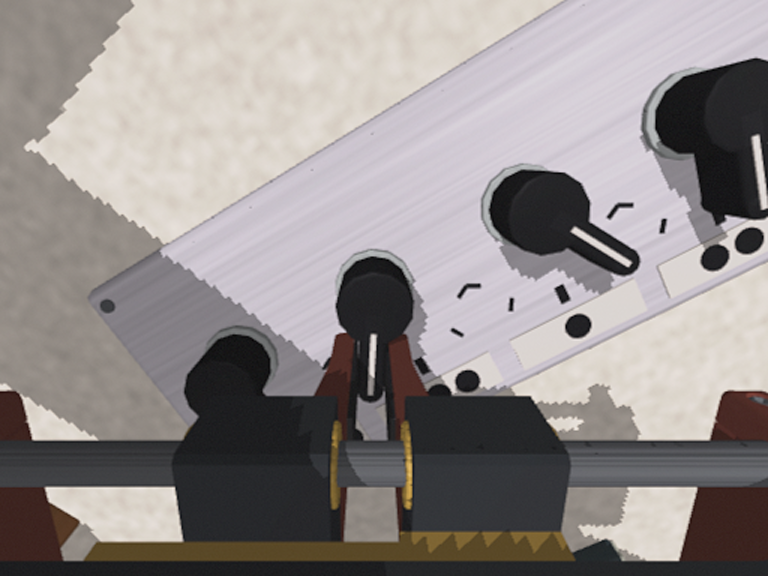

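>>> {"name": "arm_command", "arguments": {
  "deltas": [
    {"dx":0,"dy":0.0025,"dz":0.047,"rx":-1,"ry":0,"rz":0,"claw":0.92},
    {"dx":0,"dy":0.0025,"dz":0.047,"rx":-1,"ry":0,"rz":0,"claw":0.92},
    {"dx":0,"dy":0.0025,"dz":0.047,"rx":-1,"ry":0,"rz":0,"claw":0.92},
    {"dx":0,"dy":0.0025,"dz":0.047,"rx":-1,"ry":0,"rz":0,"claw":0.92},
    {"dx":0,"dy":0.0025,"dz":0.047,"rx":-0.98,"ry":0,"rz":0,"claw":0.92},
    {"dx":0,"dy":0,"dz":0,"rx":0,"ry":0,"rz":0,"claw":0.92},
    {"dx":0,"dy":0,"dz":0,"rx":0,"ry":0,"rz":0,"claw":0.92}
  ]
}}

```text
clock: 8.95
ee_pos: [0.5589, 0.1879, 0.0324]
orientation: [0.517, -0.485, 0.514, 0.483]
force: [8.4, 1.1, -3.4]
grip_width: 0.0103
```

Run:
```python
from h import *
a=np.radians(-3.57); hub=np.array([.5302,.1895])
plan(list(hub+.0273*np.array([np.cos(a),np.sin(a)]))+[.032],[-np.sin(a),np.cos(a)])
s=env.observe(); d=s["ee_pos"][:2]-hub; print("r",np.linalg.norm(d),np.degrees(np.arctan2(d[1],d[0])))
im=optics.grab_frame("wrist"); cv2.imwrite("pics/w6.png",cv2.resize(im[:,:,::-1],(768,576),interpolation=cv2.INTER_CUBIC))
im=optics.grab_frame("top"); cv2.imwrite("pics/t6.png",cv2.resize(im[195:275,105:235,::-1],None,fx=6,fy=6,interpolation=cv2.INTER_CUBIC))
```

```text
t 8.95 ee [0.5589 0.1879 0.0324] q [ 0.27  0.11  1.55 -0.    1.48 -1.24] w 0.0103 F [ 8.4  1.1 -3.4]
axes x [ 0.004  0.001 -1.   ] y [-0.998  0.063 -0.004] z [0.063 0.998 0.001]
shift units [ 0.007  0.025 -0.003]
turn units 1 [-0.008  0.008  0.042]
turn units -1 [ 2.9991e+01  6.5000e-02 -1.3000e-02]
r 0.02879415727202125 -3.229663890691118
```

View pics/w6.png

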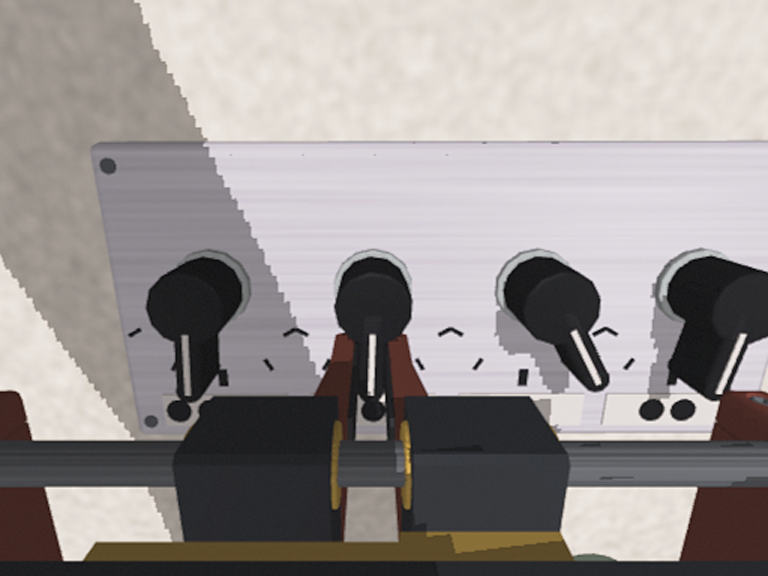

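The lever now points straight at the middle dot. Release, lift, then verify from above.

>>> {"name": "arm_command", "arguments": {
  "deltas": [
    {"dx":0,"dy":0,"dz":0,"rx":0,"ry":0,"rz":0,"claw":0.75},
    {"dx":0,"dy":0,"dz":0,"rx":0,"ry":0,"rz":0,"claw":0.7},
    {"dx":-0.15,"dy":0,"dz":0,"rx":0,"ry":0,"rz":0,"claw":0.7},
    {"dx":-0.4,"dy":0,"dz":0,"rx":0,"ry":0,"rz":0,"claw":0.7},
    {"dx":-0.7,"dy":0,"dz":0,"rx":0,"ry":0,"rz":0,"claw":0.7},
    {"dx":-0.8,"dy":0,"dz":0,"rx":0,"ry":0,"rz":0,"claw":0.7},
    {"dx":-0.8,"dy":0,"dz":0,"rx":0,"ry":0,"rz":0,"claw":0.7},
    {"dx":0,"dy":0,"dz":0,"rx":0,"ry":0,"rz":0,"claw":0.7}
  ]
}}

```text
clock: 10.05
ee_pos: [0.5587, 0.1883, 0.2094]
orientation: [0.518, -0.486, 0.512, 0.482]
force: [-0.3, -0.5, -0.0]
grip_width: 0.0265
```

Run:
```python
from h import *
plan([.5414,-.0388,.2])
import pickle; pickle.dump(optics.get_calibration("wrist"),open("w7.pkl","wb"))
im=optics.grab_frame("wrist"); cv2.imwrite("w7raw.png",im[:,:,::-1]);cv2.imwrite("pics/w7.png",cv2.resize(im[:,:,::-1],(768,576),interpolation=cv2.INTER_CUBIC))
```

```text
t 10.05 ee [0.5587 0.1883 0.2094] q [ 0.27  0.05  1.3   0.    1.78 -1.24] w 0.0265 F [-0.3 -0.5 -0. ]
axes x [ 0.009  0.003 -1.   ] y [-0.998  0.063 -0.009] z [0.063 0.998 0.003]
shift units [ 0.143  0.052 -3.796]
```

View pics/w7.png

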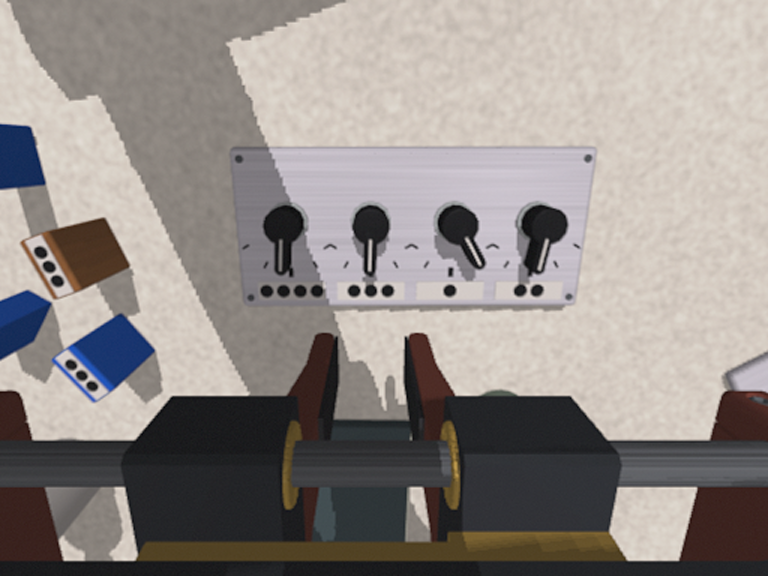

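Run:
```python
from h import *
import pickle; c=pickle.load(open("w7.pkl","rb")); np.set_printoptions(precision=4,suppress=True)
im=cv2.imread("w7raw.png"); g=cv2.cvtColor(im,cv2.COLOR_BGR2GRAY)
cv2.imwrite("pics/w7z.png",cv2.resize(im[130:205,155:400],None,fx=3.2,fy=3.2,interpolation=cv2.INTER_CUBIC))
n,l,st,ce=cv2.connectedComponentsWithStats((g<75).astype(np.uint8),connectivity=4)
dots=[ce[i] for i in range(1,n) if 30<st[i,4]<90 and 185<ce[i,1]<200 and 160<ce[i,0]<380]
D=ray("w",dots,.0205,c)[:,:2]; D=D[np.argsort(D[:,1])]; print(D)
f=np.polyfit(D[:,1],D[:,0],1); th=np.arctan(f[0]); print("panel slope deg",np.degrees(th))
roi=np.zeros_like(g); roi[158:182,238:256]=1
ys,xs=np.where((g>120)&(roi>0)); print(sorted(set(zip(xs,ys)))[:3],len(xs),xs.min(),xs.max())
print(g[150:190:2,236:258].tolist() and '\n'.join(' '.join(f'{v:3d}' for v in r) for r in g[148:190:2,234:260]))
```

```text
[[0.5824 0.1007]
 [0.5832 0.1146]
 [0.5842 0.1284]
 [0.5852 0.1424]
 [0.5867 0.1734]
 [0.5874 0.1876]
 [0.5886 0.2015]
 [0.5917 0.2531]
 [0.5955 0.3119]
 [0.5964 0.3259]]
panel slope deg 3.5390261444978135
[(np.int64(238), np.int64(164)), (np.int64(238), np.int64(165)), (np.int64(238), np.int64(167))] 209 238 255
155 104  27  35  35  37  34  34  34  35  34  36  35  36  37  35  34  36  35  35  35  34  35  34  22 104
135  49  28  36  33  34  35  34  33  34  36  32  36  34  36  36  34  35  34  35  34  32  34  34  27  91
150  51  26  33  34  33  33  34  33  34  35  33  33  32  32  33  30  35  34  31  32  33  34  29  31  91
197 152  21  33  35  35  33  32  31  32  34  36  33  34  33  33  30  32  33  33  33  32  33  31  49 152
195 166  90  28  32  32  33  33  32  35  37  37  35  34  33  35  32  34  33  34  35  33  29  40 121 180
161 118 110  77  38  30  32  31  32  32  33  35  37  36  29  33  33  32  31  28  30  29  47  95 128 165
180 150 117 121 106  67  38  29  30  31  29  77 163 166  72  28  31  31  30  33  52  81 107 123 127 158
182 161 123 117 119 119 113 101  66  25  27  80 175 178  
[... 698 characters left out ...]
 169  98  22  22 141 201 155  20  21  93 165 192 190 189 190 190 190 190 189
186 187 187 187 186 186 190 163  89  25  22 145 198 148  23  25  95 165 191 188 188 187 189 188 188 189
184 183 183 183 184 183 185 172 116  20  22 116 162 121  22  28 132 182 185 183 183 183 183 184 184 183
188 188 189 188 188 188 188 191 171 113  52  34  26  25  44  88 156 191 189 188 188 188 189 188 188 189
188 187 187 187 188 187 189 178 165 149 120 107  78  72  83 109 139 174 189 189 187 188 187 187 187 188
186 185 187 186 187 187 190 160 115 120 122 122 122 123 122 124 124 159 189 187 187 187 187 187 188 188
199 195 197 200 201 199 200 196 194 168 126 129 127 127 125 169 204 201 199 199 199 200 200 197 195 197
```

View pics/w7z.png

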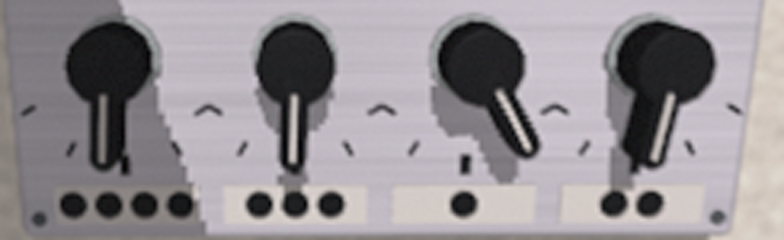

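Run:
```python
from h import *
import pickle; c=pickle.load(open("w7.pkl","rb"))
g=cv2.cvtColor(cv2.imread("w7raw.png"),cv2.COLOR_BGR2GRAY).astype(float)
P=[]
for v in range(160,180):
    w=np.clip(g[v,244:249]-30,0,None); P.append(((w*np.arange(244,249)).sum()/w.sum(),v))
W=ray("w",P,.05,c)[:,:2]; f=np.polyfit(W[:,0],W[:,1],1)
print("stripe world deg",np.degrees(np.arctan(f[0])),"panel x deg",-3.55)
```

```text
stripe world deg -5.271820652479021 panel x deg -3.55
```

Lever is within about 1.7° of the mark's direction (stripe at -5.3°, panel x at -3.55°), and the others look unmoved. On to the marker.

>>> {"name": "arm_command", "arguments": {
  "deltas": [
    {"dx":0,"dy":0.01,"dz":-0.76,"rx":0,"ry":0,"rz":0,"claw":0.32},
    {"dx":0,"dy":0.01,"dz":-0.76,"rx":0,"ry":0,"rz":0,"claw":0.32},
    {"dx":0,"dy":0.01,"dz":-0.76,"rx":0,"ry":0,"rz":0,"claw":0.32},
    {"dx":0,"dy":0.01,"dz":-0.76,"rx":0,"ry":0,"rz":0,"claw":0.32},
    {"dx":0,"dy":0.01,"dz":-0.76,"rx":0,"ry":0,"rz":0,"claw":0.32},
    {"dx":0.15,"dy":0,"dz":0,"rx":-0.82,"ry":0,"rz":0,"claw":0.32},
    {"dx":0,"dy":0,"dz":0,"rx":-0.82,"ry":0,"rz":0,"claw":0.32},
    {"dx":0,"dy":0,"dz":0,"rx":-0.82,"ry":0,"rz":0,"claw":0.32},
    {"dx":0,"dy":0,"dz":0,"rx":-0.82,"ry":0,"rz":0,"claw":0.32},
    {"dx":0,"dy":0,"dz":0,"rx":0,"ry":0,"rz":0,"claw":0.32}
  ]
}}

```text
clock: 11.35
ee_pos: [0.5391, -0.0395, 0.1921]
orientation: [0.425, -0.564, 0.426, 0.566]
force: [-0.1, -0.3, 0.2]
grip_width: 0.06
```

Run:
```python
from h import *
a=np.radians(106.2)
plan([.5414,-.0388,.04],[np.cos(a),np.sin(a)])
import pickle; pickle.dump(optics.get_calibration("wrist"),open("w8.pkl","wb"))
im=optics.grab_frame("wrist"); cv2.imwrite("w8raw.png",im[:,:,::-1]);cv2.imwrite("pics/w8.png",cv2.resize(im[:,:,::-1],(768,576),interpolation=cv2.INTER_CUBIC))
print(optics.get_calibration("wrist")["extrinsics"])
```

```text
t 11.35 ee [ 0.5391 -0.0395  0.1921] q [-0.14 -0.07  1.45 -0.    1.77 -1.99] w 0.06 F [-0.1 -0.3  0.2]
axes x [-0.003  0.    -1.   ] y [-0.961 -0.276  0.003] z [-0.276  0.961  0.001]
shift units [ 2.535 -0.047 -0.003]
turn units 1 [-0.028  0.012 -0.026]
turn units -1 [ 2.9972e+01 -4.1000e-02 -1.8000e-02]
[[-0.27478861  0.92222997  0.27199835  0.46268046]
 [ 0.96150359  0.26314058  0.07916996 -0.06045378]
 [ 0.00143911  0.28328239 -0.95903546  0.35448523]
 [ 0.          0.          0.          1.        ]]
```

View pics/w8.png

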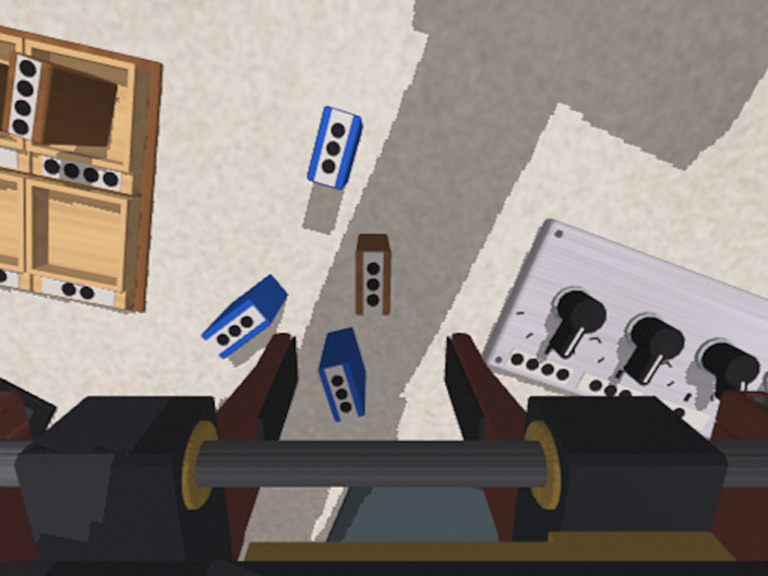

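The brown marker is at (373,275), centred between the jaws and aligned with them. Descend.

>>> {"name": "arm_command", "arguments": {
  "deltas": [
    {"dx":0.2,"dy":-0.047,"dz":0,"rx":-0.03,"ry":0,"rz":0,"claw":0.32},
    {"dx":0.5,"dy":0,"dz":0,"rx":0,"ry":0,"rz":0,"claw":0.32},
    {"dx":0.5,"dy":0,"dz":0,"rx":0,"ry":0,"rz":0,"claw":0.32},
    {"dx":0.5,"dy":0,"dz":0,"rx":0,"ry":0,"rz":0,"claw":0.32},
    {"dx":0.5,"dy":0,"dz":0,"rx":0,"ry":0,"rz":0,"claw":0.32},
    {"dx":0.35,"dy":0,"dz":0,"rx":0,"ry":0,"rz":0,"claw":0.32},
    {"dx":0.15,"dy":0,"dz":0,"rx":0,"ry":0,"rz":0,"claw":0.32},
    {"dx":0,"dy":0,"dz":0,"rx":0,"ry":0,"rz":0,"claw":0.32},
    {"dx":0,"dy":0,"dz":0,"rx":0,"ry":0,"rz":0,"claw":0.5},
    {"dx":0,"dy":0,"dz":0,"rx":0,"ry":0,"rz":0,"claw":0.65},
    {"dx":0,"dy":0,"dz":0,"rx":0,"ry":0,"rz":0,"claw":0.76},
    {"dx":0,"dy":0,"dz":0,"rx":0,"ry":0,"rz":0,"claw":0.8},
    {"dx":0,"dy":0,"dz":0,"rx":0,"ry":0,"rz":0,"claw":0.8}
  ],
  "squeeze": 12
}}

```text
clock: 13.02
ee_pos: [0.5427, -0.0388, 0.0322]
orientation: [-0.424, 0.566, -0.424, -0.566]
force: [-0.4, -0.1, 1.4]
grip_width: 0.0238
```

Run:
```python
from h import *
a=np.radians(93.6)
plan([.5853,-.333,.2],[np.cos(a),np.sin(a)])
im=optics.grab_frame("wrist"); cv2.imwrite("pics/w9.png",cv2.resize(im[:,:,::-1],(768,576),interpolation=cv2.INTER_CUBIC))
```

```text
t 13.03 ee [ 0.5427 -0.0388  0.0322] q [-0.13 -0.01  1.68  0.    1.48 -1.99] w 0.0238 F [-0.4 -0.1  1.4]
axes x [ 0.001 -0.    -1.   ] y [-0.96  -0.28  -0.001] z [-0.28  0.96 -0.  ]
shift units [-2.796  0.69  -4.907]
turn units 1 [ 2.11e+00 -1.00e-03  5.00e-03]
turn units -1 [-2.789e+01 -8.000e-03 -2.000e-03]
```

View pics/w9.png

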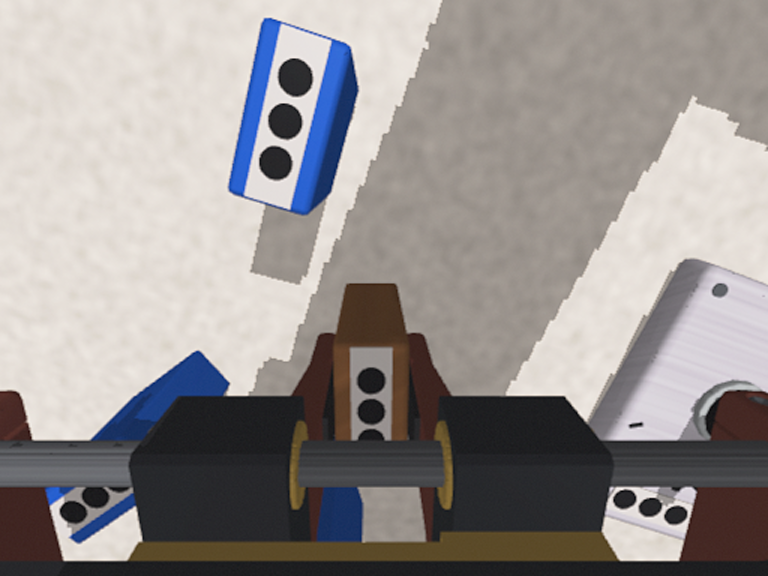

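Marker held, with the width reading 23.8 mm. Lift, carry, turn.

>>> {"name": "arm_command", "arguments": {
  "deltas": [
    {"dx":-0.2,"dy":0,"dz":0,"rx":0,"ry":0,"rz":0,"claw":0.8},
    {"dx":-0.4,"dy":0,"dz":0,"rx":0,"ry":0,"rz":0,"claw":0.8},
    {"dx":-0.5,"dy":0,"dz":0,"rx":0,"ry":0,"rz":0,"claw":0.8},
    {"dx":-0.5,"dy":0,"dz":0,"rx":0,"ry":0,"rz":0,"claw":0.8},
    {"dx":-0.5,"dy":0,"dz":0,"rx":0,"ry":0,"rz":0,"claw":0.8},
    {"dx":-0.4,"dy":0,"dz":0,"rx":0,"ry":0,"rz":0,"claw":0.8},
    {"dx":0,"dy":0.08,"dz":-0.5,"rx":0,"ry":0,"rz":0,"claw":0.8},
    {"dx":0,"dy":0.08,"dz":-0.6,"rx":0,"ry":0,"rz":0,"claw":0.8},
    {"dx":0,"dy":0.09,"dz":-0.7,"rx":0,"ry":0,"rz":0,"claw":0.8},
    {"dx":0,"dy":0.1,"dz":-0.7,"rx":0,"ry":0,"rz":0,"claw":0.8},
    {"dx":0,"dy":0.1,"dz":-0.7,"rx":0,"ry":0,"rz":0,"claw":0.8},
    {"dx":0,"dy":0.09,"dz":-0.7,"rx":0,"ry":0,"rz":0,"claw":0.8},
    {"dx":0,"dy":0.08,"dz":-0.6,"rx":0,"ry":0,"rz":0,"claw":0.8},
    {"dx":0,"dy":0.07,"dz":-0.4,"rx":0,"ry":0,"rz":0,"claw":0.8},
    {"dx":0,"dy":0,"dz":0,"rx":0.7,"ry":0,"rz":0,"claw":0.8},
    {"dx":0,"dy":0,"dz":0,"rx":0.7,"ry":0,"rz":0,"claw":0.8},
    {"dx":0,"dy":0,"dz":0,"rx":0.71,"ry":0,"rz":0,"claw":0.8},
    {"dx":0,"dy":0,"dz":0,"rx":0,"ry":0,"rz":0,"claw":0.8}
  ],
  "squeeze": 15
}}

```text
clock: 15.32
ee_pos: [0.585, -0.3327, 0.1822]
orientation: [-0.484, 0.516, -0.484, -0.516]
force: [-0.1, -0.2, -0.3]
grip_width: 0.0237
```

Run:
```python
from h import *
a=np.radians(93.6)
plan([.5853,-.333,.042],[np.cos(a),np.sin(a)])
import pickle; pickle.dump(optics.get_calibration("wrist"),open("w10.pkl","wb"))
im=optics.grab_frame("wrist"); cv2.imwrite("w10raw.png",im[:,:,::-1]);cv2.imwrite("pics/w10.png",cv2.resize(im[:,:,::-1],(768,576),interpolation=cv2.INTER_CUBIC))
im=optics.grab_frame("scene"); cv2.imwrite("pics/s10.png",cv2.resize(im[130:320,30:280,::-1],None,fx=3,fy=3,interpolation=cv2.INTER_CUBIC))
```

```text
t 15.32 ee [ 0.585  -0.3327  0.1822] q [-0.57  0.29  1.08 -0.    1.77 -2.2 ] w 0.0237 F [-0.1 -0.2 -0.3]
axes x [ 0. -0. -1.] y [-0.998 -0.063 -0.   ] z [-0.063  0.998 -0.   ]
shift units [ 2.337 -0.004 -0.005]
turn units 1 [ 0.005 -0.001  0.   ]
turn units -1 [-2.9995e+01 -1.0000e-03 -1.0000e-03]
```

View pics/w10.png

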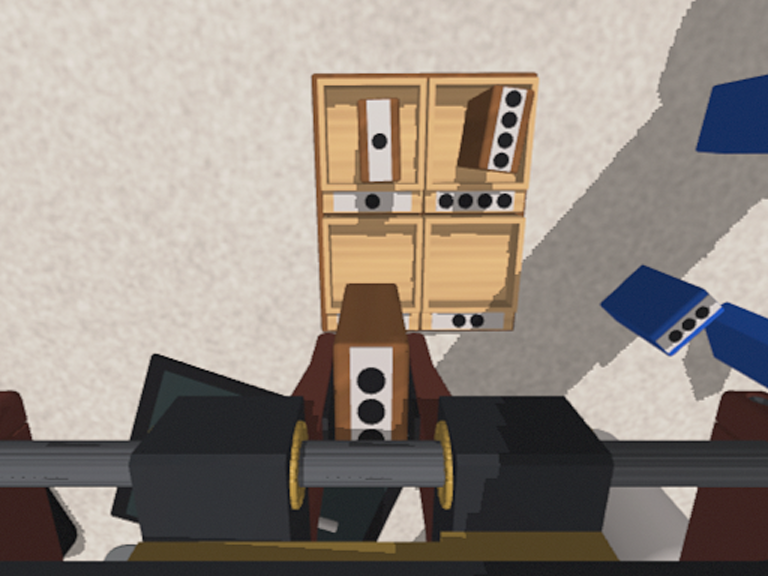

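View pics/s10.png

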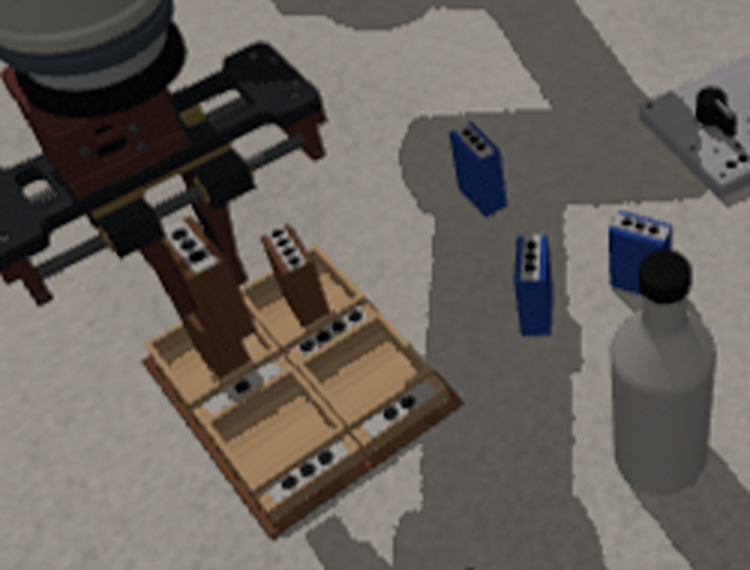

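The slot is in the right place below, just left of the two-dot one. I'll cross-check the slot centre from this view.

Run:
```python
from h import *
import pickle; c=pickle.load(open("w10.pkl","rb")); np.set_printoptions(precision=4,suppress=True)
f=lambda p:(np.array(p)+.5)/1.5-.5
im=cv2.imread("w10raw.png"); cv2.imwrite("pics/w10z.png",cv2.resize(im[120:225,205:355],None,fx=5,fy=5,interpolation=cv2.INTER_CUBIC))
for z in (.01,.018,.022,.028):
    L=ray("w",f([(372,201),(475,201),(468,321)]),z,c)[:,:2]   # labels 1,4,2
    print(z,L.tolist(),np.linalg.norm(L[0]-L[1]),np.linalg.norm(L[1]-L[2]))
    ax=(L[2]-L[1]);ax/=np.linalg.norm(ax); l3=L[0]+L[2]-L[1]; print("slot3",l3-.0445*ax, "axis deg",np.degrees(np.arctan2(ax[1],ax[0])))
```

```text
0.01 [[0.537275905571034, -0.3339224820859945], [0.5324262357581878, -0.2568418936775322], [0.628279876409646, -0.24998678616616143]] 0.07723300076190492 0.09609845433268596
slot3 [ 0.5887 -0.3302] axis deg 4.090623532944973
0.018 [[0.5365085797327757, -0.3339955078625153], [0.5317750065727147, -0.2587601581309702], [0.6253339988735906, -0.2520691556138086]] 0.07538411347286346 0.0937979453668364
slot3 [ 0.5857 -0.3305] axis deg 4.090623532944951
0.022 [[0.5361249168136465, -0.3340320207507757], [0.5314493919799782, -0.25971929035768915], [0.623861060105563, -0.25311034033763213]] 0.07445966982834278 0.09264769088391157
slot3 [ 0.5841 -0.3306] axis deg 4.090623532944943
0.028 [[0.5355494224349527, -0.33408679008316633], [0.5309609700908734, -0.2611579886977677], [0.6216516519535215, -0.2546721174233675]] 0.07307300436156167 0.09092230915952439
slot3 [ 0.5819 -0.3308] axis deg 4.090623532944962
```

View pics/w10z.png

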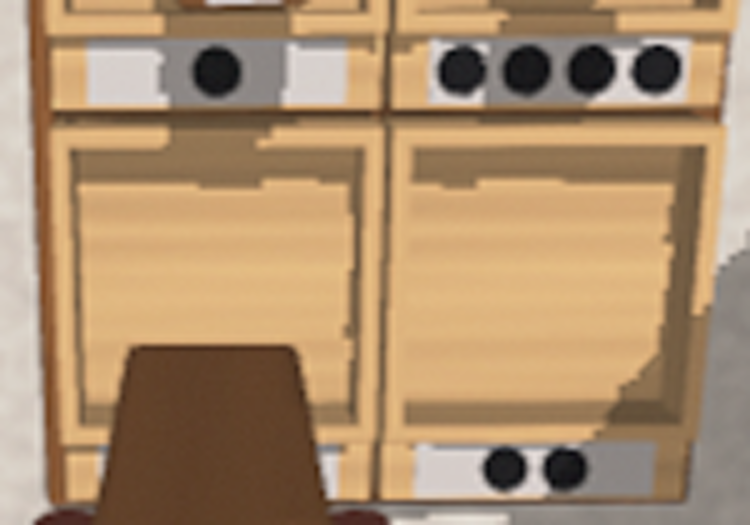

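Slot centre is about (0.585, -0.332), within the fit margins of ±9 mm and ±20 mm. Lower.

>>> {"name": "arm_command", "arguments": {
  "deltas": [
    {"dx":0.3,"dy":0,"dz":0,"rx":0,"ry":0,"rz":0,"claw":0.8},
    {"dx":0.4,"dy":0,"dz":0,"rx":0,"ry":0,"rz":0,"claw":0.8},
    {"dx":0.4,"dy":0,"dz":0,"rx":0,"ry":0,"rz":0,"claw":0.8},
    {"dx":0.4,"dy":0,"dz":0,"rx":0,"ry":0,"rz":0,"claw":0.8},
    {"dx":0.3,"dy":0,"dz":0,"rx":0,"ry":0,"rz":0,"claw":0.8},
    {"dx":0.2,"dy":0,"dz":0,"rx":0,"ry":0,"rz":0,"claw":0.8},
    {"dx":0.15,"dy":0,"dz":0,"rx":0,"ry":0,"rz":0,"claw":0.8},
    {"dx":0.1,"dy":0,"dz":0,"rx":0,"ry":0,"rz":0,"claw":0.8},
    {"dx":0,"dy":0,"dz":0,"rx":0,"ry":0,"rz":0,"claw":0.8},
    {"dx":0,"dy":0,"dz":0,"rx":0,"ry":0,"rz":0,"claw":0.8}
  ]
}}

```text
clock: 16.68
ee_pos: [0.5854, -0.3328, 0.0477]
orientation: [-0.484, 0.516, -0.484, -0.515]
force: [-0.6, -0.4, -0.7]
grip_width: 0.024
```

Run:
```python
from h import *
plan([.585,-.3327,.0422])
im=optics.grab_frame("wrist"); cv2.imwrite("pics/w11.png",cv2.resize(im[:,:,::-1],(768,576),interpolation=cv2.INTER_CUBIC))
im=optics.grab_frame("scene"); cv2.imwrite("pics/s11.png",cv2.resize(im[130:320,30:280,::-1],None,fx=3,fy=3,interpolation=cv2.INTER_CUBIC))
```

```text
t 16.68 ee [ 0.5854 -0.3328  0.0477] q [-0.57  0.32  1.28 -0.    1.54 -2.2 ] w 0.024 F [-0.6 -0.4 -0.7]
axes x [ 0.001 -0.001 -1.   ] y [-0.998 -0.063 -0.001] z [-0.063  0.998 -0.001]
shift units [0.091 0.007 0.003]
```

View pics/w11.png

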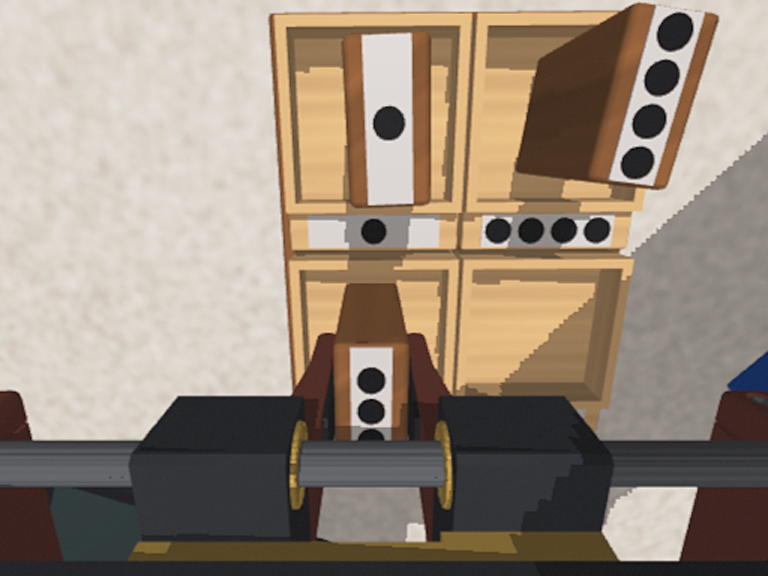

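View pics/s11.png

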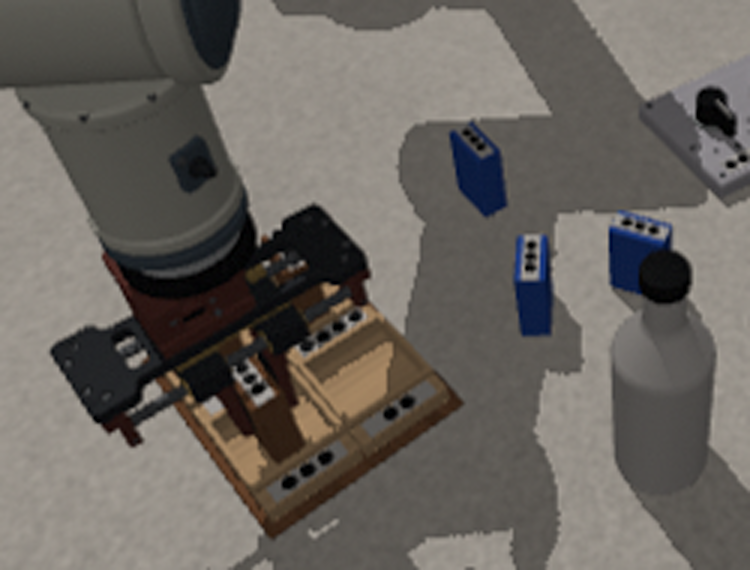

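The marker's foot is inside the walls with about 5 mm left. Ease down until the force shows contact.

>>> {"name": "arm_command", "arguments": {
  "deltas": [
    {"dx":0.05,"dy":0,"dz":0,"rx":0,"ry":0,"rz":0,"claw":0.8},
    {"dx":0.03,"dy":0,"dz":0,"rx":0,"ry":0,"rz":0,"claw":0.8},
    {"dx":0.01,"dy":0,"dz":0,"rx":0,"ry":0,"rz":0,"claw":0.8},
    {"dx":0,"dy":0,"dz":0,"rx":0,"ry":0,"rz":0,"claw":0.8}
  ]
}}

```text
clock: 17.27
ee_pos: [0.5852, -0.3327, 0.0422]
orientation: [-0.484, 0.516, -0.484, -0.515]
force: [-1.1, 0.7, 5.1]
grip_width: 0.0237
```

Contact at the floor (+5 N, TCP at 42.2 mm as predicted). Release gently and rise.

>>> {"name": "arm_command", "arguments": {
  "deltas": [
    {"dx":0,"dy":0,"dz":0,"rx":0,"ry":0,"rz":0,"claw":0.7},
    {"dx":0,"dy":0,"dz":0,"rx":0,"ry":0,"rz":0,"claw":0.6},
    {"dx":0,"dy":0,"dz":0,"rx":0,"ry":0,"rz":0,"claw":0.55},
    {"dx":0,"dy":0,"dz":0,"rx":0,"ry":0,"rz":0,"claw":0.55},
    {"dx":-0.2,"dy":0,"dz":0,"rx":0,"ry":0,"rz":0,"claw":0.55},
    {"dx":-0.4,"dy":0,"dz":0,"rx":0,"ry":0,"rz":0,"claw":0.55},
    {"dx":-0.6,"dy":0,"dz":0,"rx":0,"ry":0,"rz":0,"claw":0.55},
    {"dx":-0.6,"dy":0,"dz":0,"rx":0,"ry":0,"rz":0,"claw":0.55},
    {"dx":-0.6,"dy":0,"dz":0,"rx":0,"ry":0,"rz":0,"claw":0.55},
    {"dx":0,"dy":0.8,"dz":0,"rx":0,"ry":0,"rz":0,"claw":0.55},
    {"dx":0,"dy":0.8,"dz":0,"rx":0,"ry":0,"rz":0,"claw":0.55},
    {"dx":0,"dy":0,"dz":0,"rx":0,"ry":0,"rz":0,"claw":0.55}
  ]
}}

```text
clock: 18.77
ee_pos: [0.487, -0.339, 0.1868]
orientation: [-0.485, 0.515, -0.485, -0.515]
force: [0.5, 0.1, 0.4]
grip_width: 0.0397
```

Run:
```python
from h import *
plan([.585,-.3327,.2])
for n in ("scene","top"):
    im=optics.grab_frame(n); cv2.imwrite(f"{n}12.png",im[:,:,::-1])
im=cv2.imread("scene12.png"); cv2.imwrite("pics/s12.png",cv2.resize(im[110:320,50:370],None,fx=2.5,fy=2.5,interpolation=cv2.INTER_CUBIC))
im=cv2.imread("top12.png"); cv2.imwrite("pics/t12.png",cv2.resize(im[140:290,100:420],None,fx=2.5,fy=2.5,interpolation=cv2.INTER_CUBIC))
a=cv2.imread("pics/top0.png"); cv2.imwrite("pics/cmp.png",np.vstack([cv2.resize(x[200:270,105:235],None,fx=4,fy=4,interpolation=cv2.INTER_CUBIC) for x in (a,im)]))
```

```text
t 18.77 ee [ 0.487  -0.339   0.1868] q [-0.67  0.07  1.32 -0.    1.75 -2.3 ] w 0.0397 F [0.5 0.1 0.4]
axes x [ 0.    -0.001 -1.   ] y [-0.998 -0.06  -0.   ] z [-0.06   0.998 -0.001]
shift units [-0.22  -1.636  0.007]
```

View pics/s12.png

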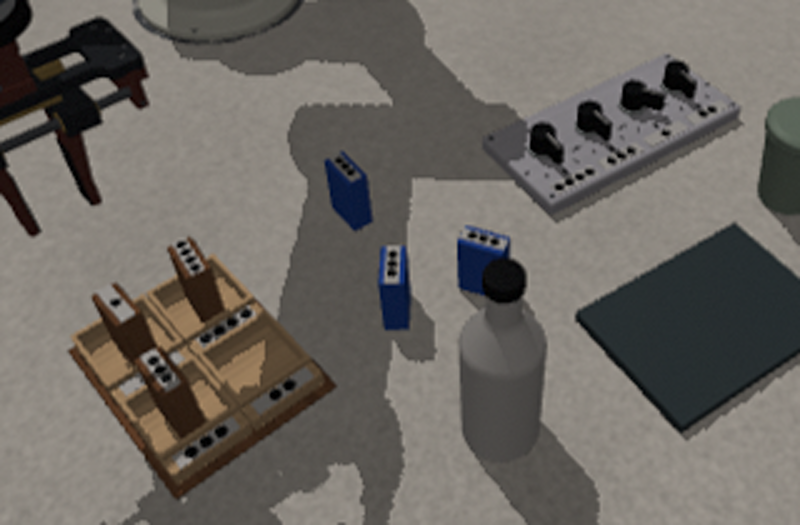

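View pics/t12.png

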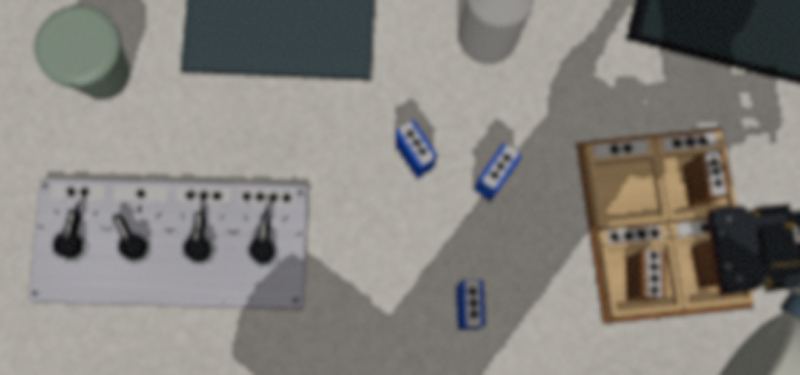

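View pics/cmp.png

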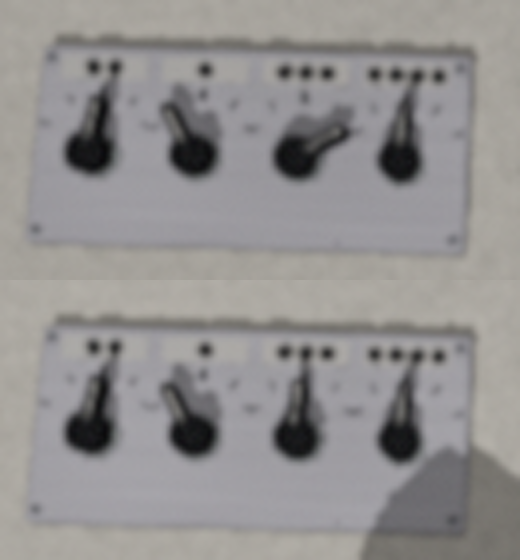

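The marker stands upright in the three-dot compartment and the robot is clear. The other knobs match the first picture. Handing in.

Run:
```python
from bench import env
print(env.close_job())
```

```text
the job is handed in; nothing more can be done
None
```

I did both parts in the order asked and handed the job in at about 19 s of the 64 s allowed.

- **Knob:** I gripped the three-dot lever, turned it back about 60° and let go. The wrist camera put the lever at −5.3° and the panel's mark direction at −3.55°. It is therefore still about 1.7° on the clockwise side of the mark, and I left that uncorrected. In before and after top views the other three knobs look unmoved.
- **Marker:** I set the three-dot marker down in the three-dot compartment and released it. I opened the jaws only after the force showed about 5 N of floor contact, at the height I had predicted. The last scene and top pictures show it upright, with the other markers, blue look-alikes, flask, cup and notebook apparently where they were. I compared those by eye, not by measurement. In the top view the arm partly hid the one-dot marker.
- **Measurements that disagreed:** the wrist camera read about 2.5 mm higher in y than the top and scene cameras for the panel, and about the same for the rack. I worked between the two values. For the marker's slot, the fit margins were ±9 mm and ±20 mm.
- **Failed step:** the first two move calls were refused because fields were missing, and nothing moved.

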